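# Fetch the boxed-in control bottle to the sample carousel

### The job

The orange-capped bottle at the back of the reagent bay is wanted on the sample carousel, but the blue and the purple bottle stand in its way: first move those two onto the steel tray, leaving the orange one where it is until both stand there. Then stand the orange bottle centred on the orange seat of the carousel, which spins freely and must not be turned, and only after that put the blue and the purple bottle back in the bay, each centred on the disc of its own colour. Keep all bottles upright and do not shift the red-lidded pot on the tray.

Things in the scene. Friction and masses are not known exactly. Their poses are not given: they have to be found in the camera images.
- bottle_blue: Round white bottle, 40 mm across up to 58 mm, then blue cap 33 mm across, 78 mm high in all; blue band. 63 to 126 g, loose. Origin: centre of its underside, z up; yaw means nothing. Starts on the blue disc, 8 mm gap from the orange bottle. In the bay take it with fingers closing along the bay's x axis (free both sides).
- bottle_purple: Round white bottle, 40 mm across up to 58 mm, then purple cap 33 mm across, 78 mm high in all; purple band. 63 to 126 g, loose. Origin: centre of its underside, z up; yaw means nothing. Starts on the purple disc, 8 mm gap from the orange bottle. In the bay take it with fingers closing along the bay's x axis (free both sides).
- bottle_orange: Round white bottle, 40 mm across up to 58 mm, then orange cap 33 mm across, 78 mm high in all; orange band. 63 to 126 g, loose. Origin: centre of its underside, z up; yaw means nothing. Starts on the bay's white disc, between and behind the other two, 7 mm in front of the reader head. Once both are gone take it with fingers closing along the bay's y axis.
- bay: Reagent bay, fixed: grey plate 115 x 170 mm, 6 mm high. Origin at bench height, mid width; x points away from the robot (within 0.3 rad), y along its width, z up. Coloured discs at x +6, y +47 and -47 mm (either way round), white disc (top 8 mm high) at x +20, y 0. A blue reader head stands at x +47 to +73, y -22 to +22 mm, 67 mm high.
- spot_blue: Flat blue disc, 52 mm across, top 8 mm above the bench (2 mm above the bay's grey plate), fixed: the blue bottle's place in the reagent bay, where that bottle stands at the start. Origin: disc centre at bench height; the bottle's underside ends 8 mm above it. Axes parallel to bay.
- spot_purple: Flat purple disc, 52 mm across, top 8 mm above the bench (2 mm above the bay's grey plate), fixed: the purple bottle's place in the reagent bay, where that bottle stands at the start. Origin: disc centre at bench height; the bottle's underside ends 8 mm above it. Axes parallel to bay.
- tray: Shallow steel tray, 170 (x) x 220 (y) mm outside, rim 12 mm high and 4 mm thick, inner floor 5 mm above the bench, fixed: the side area for the blue and purple bottle. Origin: centre of its underside, z up. It stands left or right of the bay. The pot stands in its far (+x) part; the -x half is free.
- pot: Clear specimen pot with a red lid, 40 mm diameter, 40 mm high, 60 g, loose, on the tray at tray x = +55, y between -75 and +75 mm. A bystander: leave it alone. Origin: centre of its underside.
- carousel: White round carousel, 210 mm across, top 30 mm above the bench, on the other side of the bay from the tray; turns freely about its vertical axis (friction 0.015 N m). Origin: on the axis at bench height. Steel hub 20 mm across, 10 mm above the top. Four capped tubes fixed in it, 75 mm from the axis, to 94 mm above the bench, at 90, 150, 210, 270 degrees from the orange seat.
- seat_orange: Orange disc 52 mm across and 2 mm thick on the carousel, its centre 70 mm from the carousel's axis, at any angle at the start: the seat for the orange bottle. Origin: disc centre at the carousel's top face, 30 mm above the bench; the bottle's underside ends 2 mm above it. Its x axis points radially outward (fingers closing along that line do not turn the carousel), z up.
Not all that is in view belongs to the job. Leave any pink or yellow look-alike of the bottle_orange alone.

How it is judged:
By the outcome, as a careful person would: the job done as asked, in the order asked, and still so for the second after the job is handed in, with the robot touching nothing.
It also fails if it takes over 117 s, if anything falls off the work surface, if the arm or the gripper's body presses on something with over 40 N, if the wrist force passes 120 N, or if a joint passes its speed limit or range.

### The arm

A 6-joint arm with a two-finger parallel gripper is mounted at the origin on the work surface. World frame = base frame: x ahead of the robot, y to its left, z up, the work surface at z = 0. Lengths are in m, angles in degrees, forces in N, time in s.
With the tool pointing down it reaches from about 0.375 to 0.975 m from the base axis. Payload 3.8 kg.
Tool frame: the origin (TCP) lies at the very end of the fingers, on their centre line; the grasp point (between the pads) lies 19 mm behind it; z points along the fingers, y is the line along which they close (so a half turn about z gives the same grasp; the last joint's range is limited). The gripper opens to 85 mm and grips with 20 to 120 N. Pads are 22 mm wide; open, the fingers measure 114 mm over their backs; the gripper's body (76 mm by 85 mm) begins 54 mm behind the grasp point. The pads swing forward as they close: fully open they stand 13 mm farther back than shut.
Start: joints at [-66.4, 15.12, 91.902, -0, 72.978, -2.114], TCP at [0.293, -0.608, 0.231] pointing down, gripper open.
Joint ranges: [-150.88, 150.88], [-54.13, 125.18], [17.81, 147.31], [-75.09, 255.09], [0, 152.58], [-146.25, 146.25]. Speed limits (degrees/s): [147.25, 147.25, 180, 180, 180, 180].

### API

Orientations are given as a 3x3 rotation matrix whose columns are the frame's x, y, z axes.
In Python, from cell import sensors, vision, manip, boxes_of, outline_of, landmark_of gives the robot as it stands. The module is installed in compiled form; this text tells all that it offers.
- The arm moves only by the shell command python3 -m handwheel 'ROWS' [FORCE]. ROWS is JSON, a list of rows, each a list of 3 entries, a list of its own where there are three numbers: the shift along the tool's x, y, z in m, then the turn, a rotation vector about the tool's x, y, z in degrees, then the opening, from -1 (shut) to 1 (fully open). In form: [[[dx, dy, dz], [wx, wy, wz], hand], ...]. A call has 1 to 20 rows; each row is the pose to reach, as a shift and turn from the pose commanded when the call began, along the tool's axes at that moment; what a row does not reach only later rows make up. A row lasts 1/8 s, in which the tool goes at most 62.5 mm and 10.7 degrees, less where a joint would pass 70% of its speed; a pose out of reach is approached as far as the arm can. A call with a gripper value outside its range is refused whole. The fingers move at their own pace and stop on an object; FORCE is the grip in N (left out, the last holds). Time passes only in rows, so rows that repeat a pose let the fingers close. It gives the time, the measured TCP pose, the force, the opening and the grip force at its end, in the units of the state.
- sensors.observe(): the state, without advancing time (a new reading comes with each control period).
- vision.read_camera(name): name is "scene" or "top" or "wrist"; returns the picture (420x560x3 uint8, red, green, blue); there is no depth.
- vision.camera_info(name): a dict with "fx", "fy", "cx", "cy" (pixels), "position" and "orientation" of the camera in the world. Camera axes: x right, y up, looking along -z (the intrinsics and any distortion apply to the point x, -y, -z); pixel columns grow to the right and rows downward; lengths in m; the calibration is good to about 2 mm. A picture is of the moment at which its call begins: read the wrist's pose just before it. camera_info takes no time and is no camera call; for the wrist camera it gives the pose at the moment of the call.
- manip.job_done(): hands the job in; it is judged then, once.
Trained networks look in the newest picture that a camera, given by its name, has taken for a name from the list of things; names that differ only in an ending like _2 or _b are one class to them, and where a whole thing is asked for, a point or a joint stands for the part that bears it (a point fixed in the world has none). Each returns a list of dicts, best first, with "p" (0 to 1); they miss things now and then, are a little off and sometimes report something else, mostly with a low value. They report only what shows in the picture. A call takes as long as a camera call. They do not tell look-alikes from the thing itself.
- boxes_of(camera, query): "rect" ([left, top, right, bottom] in pixels, round what is visible of it).
- outline_of(camera, query): "region" (420x560 bool, what is visible of it) and "rect" ([left, top, right, bottom] in pixels, round what is visible of it).
- landmark_of(camera, query): "centre" ([column, row] in pixels: a listed point, or the origin of a listed thing).
The state is a dict: "time_s": time; "q": joint angles; "joint_vel": joint speeds; "joint_efforts": joint torques, N m; "tool_pos": TCP position; "tool_rot": TCP orientation; "wrist_force": force on the tool from outside, world axes, zero at the start; "wrist_torque": the same for the moment, N m; "grip_width": finger opening in m; "finger_force": force on a finger pad.
Only numpy, scipy, OpenCV 4.12 (cv2) and the standard library are available. Lean on these libraries where they do the work, as an engineer would, in place of code of your own. Each camera call takes 0.05 s, during which the arm holds its last target. There are 200 camera calls.

## Working session

There is one attempt and no reset: what is moved stays moved. The work goes in short steps, Python scripts to look and compute and a shell command to move; the robot and the scene stay as the last step left them, time stands still between calls to the robot, and variables do not carry over. Pictures are saved under pics/ and viewed, at most 14 in all, crops included, and the job is handed in when it is done.

```bash
mkdir -p pics
python3 - <<'E'
from cell import sensors, vision
import cv2
s=sensors.observe(); print(s['time_s'],s['tool_pos'],s['tool_rot'],s['grip_width'])
for n in ['top','scene']:
    im=vision.read_camera(n); cv2.imwrite(f'pics/{n}0.png',im[:,:,::-1]); print(n,vision.camera_info(n))
E
```

```text
0.0 [ 0.2925354  -0.6074953   0.22992253] [[ 9.00968418e-01  4.33883594e-01 -9.67606019e-04]
 [ 4.33884672e-01 -9.00966024e-01  2.07722285e-03]
 [ 2.94927696e-05 -2.29134161e-03 -9.99997374e-01]] 0.08553476472047353
top {'fx': 403.3711857944542, 'fy': 403.3711857944542, 'cx': 279.24707513116937, 'cy': 208.50448493683894, 'position': array([ 0.49132802, -0.01760367,  0.84865637]), 'orientation': array([[ 0.02926939,  0.98569146, -0.16599895],
       [-0.9994849 ,  0.03104716,  0.00812419],
       [ 0.01316174,  0.16567566,  0.98609246]])}
scene {'fx': 506.28683020501796, 'fy': 506.28683020501796, 'cx': 282.64260762847505, 'cy': 212.10164612830926, 'position': array([1.01995785, 0.44842302, 1.11330759]), 'orientation': array([[-0.75962792, -0.56430949,  0.32329589],
       [ 0.65029872, -0.66576933,  0.36587262],
       [ 0.0087751 ,  0.48816596,  0.87270671]])}
```

View pics/top0.png

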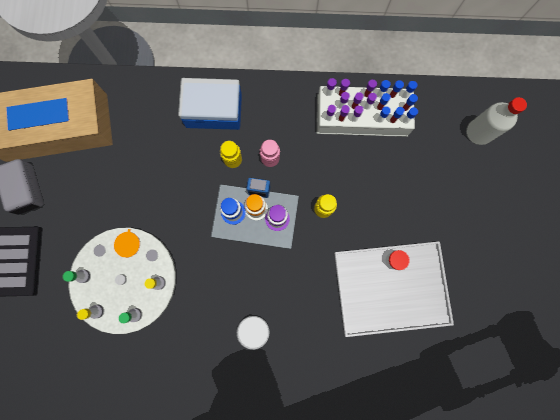

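View pics/scene0.png

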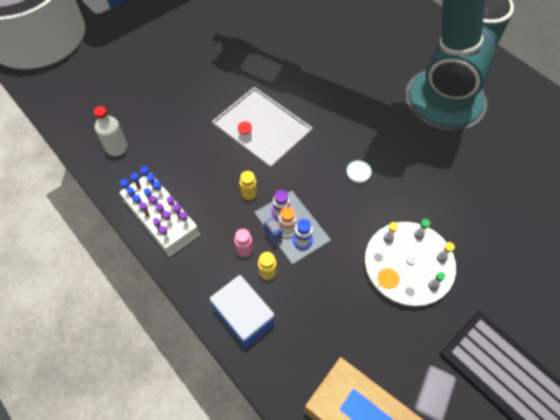

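The top picture shows the bay at about (256,215), with blue (231,208), orange (255,204) and purple (277,215). The carousel is on the left at (122,280) with its seat at (127,244). The tray is on the right at (394,289) with the pot at (399,261). A yellow look-alike stands to the right of purple at (326,206). The scene view agrees.

```bash
cat > h.py <<'E'
import numpy as np, cv2
from cell import sensors, vision, boxes_of, outline_of, landmark_of
def ray(n,px,ci=None):
    c=ci or vision.camera_info(n)
    d=np.array([(px[0]-c['cx'])/c['fx'],-(px[1]-c['cy'])/c['fy'],-1.])
    return np.array(c['position']),np.array(c['orientation'])@d
def onz(n,px,z,ci=None):
    p,d=ray(n,px,ci); return p+d*(z-p[2])/d[2]
def proj(n,P,ci=None):
    c=ci or vision.camera_info(n)
    v=np.array(c['orientation']).T@(np.array(P)-c['position'])
    return np.array([c['cx']+c['fx']*v[0]/-v[2],c['cy']-c['fy']*v[1]/-v[2]])
E
python3 - <<'E'
from h import *
Z=dict(bottle_blue=.008,bottle_purple=.008,bottle_orange=.008,bay=0.0,spot_blue=.0,spot_purple=.0,tray=0,pot=.005,carousel=0,seat_orange=.03)
np.set_printoptions(precision=4,suppress=True)
for n in ['top','scene']:
    vision.read_camera(n)
    for k,z in Z.items():
        for r in landmark_of(n,k)[:2]:
            print(n,k,round(r['p'],2),np.round(r['centre'],1),onz(n,r['centre'],z)[:2])
E
```

```text
top bottle_blue 0.81 [231.9 211.9] [0.6225 0.075 ]
top bottle_blue 0.45 [387.7 289.8] [ 0.4708 -0.2519]
top bottle_purple 0.6 [278.3 220.6] [ 0.607  -0.0233]
top bottle_purple 0.47 [235.8 209.8] [0.6272 0.067 ]
top bottle_orange 0.92 [273.1 157.2] [ 0.7447 -0.008 ]
top bottle_orange 0.64 [255.  207.8] [0.6327 0.0267]
top bay 0.83 [256.7 218. ] [0.6122 0.0227]
top spot_blue 0.62 [233.7 211.4] [0.6249 0.0721]
top spot_purple 0.6 [278.5 219.1] [ 0.6113 -0.0237]
top tray 0.85 [389.8 287.5] [ 0.4754 -0.2585]
top tray 0.23 [232.7 211.4] [0.6248 0.0742]
top pot 0.68 [394.8 258.7] [ 0.5348 -0.2685]
top carousel 0.68 [125.8 276.7] [0.4815 0.2879]
top carousel 0.64 [235.5 214. ] [0.6194 0.068 ]
top seat_orange 0.83 [127. 244.] [0.5469 0.2807]
scene bottle_blue 0.62 [300.4 238.8] [0.6259 0.0694]
scene bottle_purple 0.74 [280.1 212. ] [ 0.6152 -0.0193]
scene bottle_orange 0.85 [289.3 228.8] [0.6286 0.0313]
scene bottle_orange 0.84 [244.  249.9] [0.7488 0.004 ]
scene bay 0.82 [294.4 225.2] [0.6095 0.0289]
scene spot_blue 0.51 [304.4 243.3] [0.6237 0.0821]
scene spot_purple 0.42 [279.7 211.3] [ 0.6117 -0.0249]
scene tray 0.69 [261.2 125.8] [ 0.474 -0.266]
scene pot 0.54 [245.8 133.8] [ 0.5264 -0.2686]
scene carousel 0.56 [407.1 265.9] [0.4768 0.2852]
scene seat_orange 0.96 [388.1 279.2] [0.549  0.2838]
scene seat_orange 0.32 [288.  228.5] [0.6382 0.037 ]
```

```bash
cat >> h.py <<'E'
def delta(P,yawy):
    """shift in tool axes and turn about tool z to reach TCP P, tool y axis at world angle yawy (deg), mod 180"""
    s=sensors.observe(); R=np.array(s['tool_rot']); p=np.array(s['tool_pos'])
    out=(R.T@(np.array(P)-p)*1000).round(1)
    cur=np.degrees(np.arctan2(R[1,1],R[0,1])); w=-(yawy-cur)
    w0=(w+90)%180-90
    yv=np.radians(yawy)
    want=np.column_stack([[-np.sin(yv),np.cos(yv),0],[np.cos(yv),np.sin(yv),0],[0,0,-1.]])
    if np.trace(R.T@want)<np.trace(R.T@(want@np.diag([-1,-1,1]))): want=want@np.diag([-1,-1,1])
    rv=np.degrees(cv2.Rodrigues(R.T@want)[0].ravel())
    print('t',round(s['time_s'],2),'tcp',p.round(4),'yaw',cur.round(1),'q',np.round(s['q'],0),'-> shift mm',out,'turn',rv.round(2))
E
python3 - <<'E'
from h import *
s=sensors.observe();c=vision.camera_info('wrist');R=np.array(s['tool_rot'])
print(R.T@(c['position']-s['tool_pos']),R.T@c['orientation'],c['fx'])
delta([.57,.025,.30],-8.4)
E
```

```text
[ 0.08547131  0.00080818 -0.14225767] [[ 6.07430272e-04  9.43888021e-01  3.30265097e-01]
 [ 9.99999680e-01 -7.45050906e-04  2.90114058e-04]
 [ 5.19899494e-04  3.30264815e-01 -9.43888172e-01]] 343.7981551166356
t 1.2 tcp [ 0.2928 -0.6081  0.2313] yaw -64.3 q [-66.  15.  92.  -0.  73.  -2.] -> shift mm [ 524.4 -450.2  -68.7] turn [ -0.    -0.   -55.89]
```

```bash
python3 -m handwheel '[[[0.047,-0.04,-0.02],[0,0,-8],1],[[0.094,-0.08,-0.04],[0,0,-16],1],[[0.141,-0.12,-0.07],[0,0,-24],1],[[0.188,-0.16,-0.07],[0,0,-32],1],[[0.235,-0.2,-0.07],[0,0,-40],1],[[0.282,-0.24,-0.07],[0,0,-48],1],[[0.33,-0.28,-0.07],[0,0,-56],1],[[0.375,-0.32,-0.07],[0,0,-56],1],[[0.42,-0.36,-0.07],[0,0,-56],1],[[0.46,-0.4,-0.07],[0,0,-56],1],[[0.5,-0.43,-0.07],[0,0,-56],1],[[0.53,-0.46,-0.07],[0,0,-56],1],[[0.53,-0.46,-0.07],[0,0,-56],1],[[0.53,-0.46,-0.07],[0,0,-56],1]]' 30
python3 - <<'E'
from h import *
c=vision.camera_info('wrist'); im=vision.read_camera('wrist'); cv2.imwrite('pics/w1.png',im[:,:,::-1])
np.savez('pics/w1.npz',im=im,**c)
delta([.57,.025,.30],-8.4)
np.set_printoptions(precision=4,suppress=True)
for k,z in dict(bottle_blue=.008,bottle_purple=.008,bottle_orange=.008,bay=0.0).items():
    for r in landmark_of('wrist',k)[:3]:
        print(k,round(r['p'],2),np.round(r['centre'],1),onz('wrist',r['centre'],z,c)[:2])
E
```

```text
time_s: 2.95
tool_pos: [0.5706, 0.036, 0.3012]
tool_rot: [[0.143, 0.99, -0.0], [0.99, -0.143, -0.001], [-0.001, -0.0, -1.0]]
wrist_force: [-0.4, -0.3, -0.6]
grip_width: 0.0858
finger_force: 0.0
t 3.0 tcp [0.5705 0.0355 0.3013] yaw -8.3 q [  1.   2. 100.  -0.  78.   9.] -> shift mm [-10.5   1.    1.3] turn [-0.01  0.03  0.09]
bottle_blue 0.88 [312.5 124. ] [0.6231 0.0736]
bottle_blue 0.66 [312.8 192.6] [ 0.6141 -0.0141]
bottle_blue 0.26 [241.9 343.5] [ 0.4791 -0.2411]
bottle_purple 0.89 [312.1 196. ] [ 0.6126 -0.0186]
bottle_orange 0.84 [410.6 165.2] [0.7421 0.0044]
bottle_orange 0.7 [338.  251.9] [ 0.6397 -0.1052]
bottle_orange 0.69 [324.6 157.6] [0.6339 0.0299]
bay 0.57 [308.1 161. ] [0.6131 0.0269]
```

View pics/w1.png

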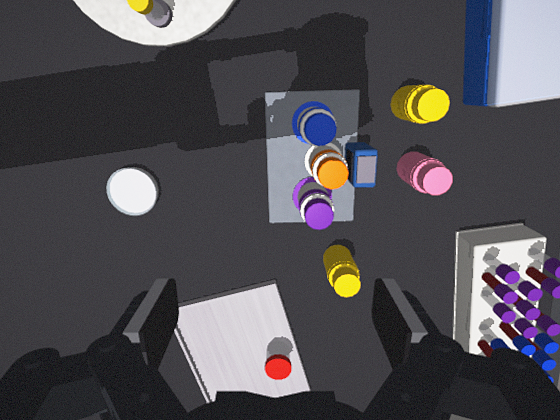

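The wrist picture shows the bay plate with corners near (265,92), (358,90), (353,220) and (270,223). The cap tops are blue (320,127), orange (331,172) and purple (319,213).

```bash
cat > fit.py <<'E'
from h import *
from scipy.optimize import least_squares
np.set_printoptions(precision=4,suppress=True)
def capfit(im,ci,name,rng,z0,guess,dz=(.058,.078),r=.0165):
    """fit xy of cap top disc (bright) : centroid of bright hue mask near guess"""
    hsv=cv2.cvtColor(im,cv2.COLOR_RGB2HSV); u,v=proj(name,[*guess,z0+dz[1]],ci).astype(int)
    m=cv2.inRange(hsv,rng[0],rng[1])
    w=np.zeros_like(m); cv2.circle(w,(u,v),45,255,-1); m&=w
    t=np.linspace(0,2*np.pi,40)
    def sil(p):
        P=[proj(name,[p[0]+r*np.cos(a),p[1]+r*np.sin(a),z0+h],ci) for h in (dz[1]-.001,) for a in t]
        x=np.zeros(m.shape,np.uint8); cv2.fillPoly(x,[np.round(np.array(P)*16).astype(np.int32)],255,shift=4); return cv2.blur(x,(3,3))
    best=None; g=np.array(guess)
    b=cv2.GaussianBlur(hsv[:,:,2],(3,3),0).astype(float)
    for st in (.004,.002,.001,.0005):
        c=[(g[0]+i*st,g[1]+j*st) for i in range(-4,5) for j in range(-4,5)]
        sc=[]
        for q in c:
            x=sil(q)/255.; mm=m/255.
            ring=cv2.dilate(x,np.ones((5,5)))-x
            sc.append((x*mm*b).sum()/255-(ring*mm*b).sum()/255*.7)
        g=np.array(c[int(np.argmax(sc))])
    return g,max(sc),sil(g)
H={'blue':((105,120,40),(125,255,255)),'purple':((130,120,40),(150,255,255)),'orange':((8,150,60),(20,255,255))}
E
python3 - <<'E'
from fit import *
d=np.load('pics/w1.npz');im=d['im'];ci={k:d[k] for k in d if k!='im'}
C=[(265,92),(358,90),(353,220),(270,223)]
print([onz('w',c,.006,ci)[:2] for c in C])
P=np.array([onz('w',c,.006,ci)[:2] for c in C])
o=im[:,:,::-1].copy()
L=np.array([(-.0575,.085),(.0575,.085),(.0575,-.085),(-.0575,-.085)])
T=lambda p,l:np.array(p[:2])+l@np.array([[np.cos(p[2]),np.sin(p[2])],[-np.sin(p[2]),np.cos(p[2])]])
f=least_squares(lambda p:(T(p,L)-P).ravel(),[.61,.026,-.14]);p=f.x
print('bay',p,np.degrees(p[2]),f.fun.reshape(-1,2)*1000)
for k,l in dict(blue=(.006,.047),purple=(.006,-.047),orange=(.02,0)).items():
    e=T(p,np.array(l)); g,s,x=capfit(im,ci,'w',H[k],.008,e); print(k,'from plate',e,'cap',g,s)
    cv2.drawContours(o,cv2.findContours((x>127).astype(np.uint8),0,2)[0],-1,(255,255,255),1)
    u=proj('w',[*e,.086],ci); cv2.circle(o,tuple(int(q) for q in u),2,(0,255,0),-1)
for l in L: cv2.circle(o,tuple(int(q) for q in proj('w',[*T(p,l),.006],ci)),2,(0,255,0),-1)
cv2.imwrite('pics/w1o.png',cv2.resize(o[60:260,230:400],None,fx=3,fy=3))
E
```

```text
[array([0.5707, 0.1189]), array([0.6816, 0.1052]), array([ 0.6642, -0.0611]), array([ 0.5517, -0.0494])]
bay [ 0.6171  0.0284 -0.11  ] -6.301250509518224 [[-1.491   0.2936]
 [ 1.9351  1.3829]
 [ 0.6974 -1.2907]
 [-1.1415 -0.3858]]
blue from plate [0.6282 0.0744] cap [0.6232 0.0759] 465.3201676278354
purple from plate [ 0.6179 -0.019 ] cap [ 0.6119 -0.0175] 505.3643183391003
orange from plate [0.6369 0.0262] cap [0.6314 0.0277] 660.877385620915
```

View pics/w1o.png

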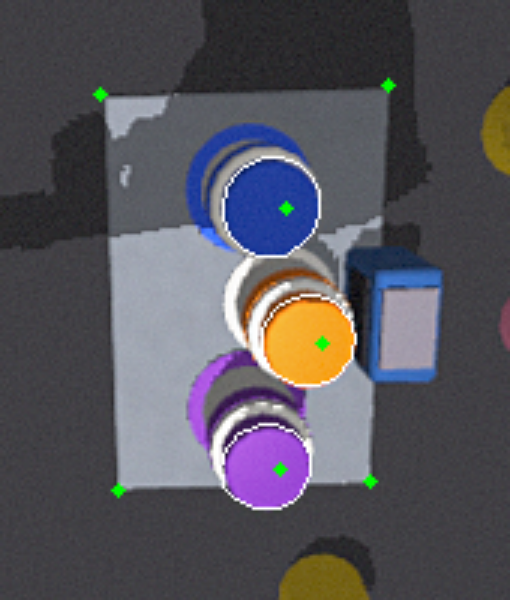

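Run:
```python
from h import *
delta([.6232,.0759,.024],-6.8)
c=vision.camera_info('top'); im=vision.read_camera('top')
hsv=cv2.cvtColor(im,cv2.COLOR_RGB2HSV)
# tray corners estimate: net outline
o=outline_of('top','tray')[0]; r=cv2.minAreaRect(np.argwhere(o['region'])[:,::-1].astype(np.float32)); print(o['p'],r)
print([onz('top',q,.012,c)[:2].round(4) for q in cv2.boxPoints(r)])
```

```text
t 3.2 tcp [0.5706 0.0352 0.3015] yaw -8.4 q [  1.   2. 100.  -0.  78.   9.] -> shift mm [ 48.   46.  277.5] turn [ 0.02  0.   -1.58]
0.85 ((393.468505859375, 288.40380859375), (86.77743530273438, 110.2093276977539), 83.1572265625)
[array([ 0.5447, -0.1396]), array([ 0.5789, -0.3682]), array([ 0.4052, -0.3825]), array([ 0.3737, -0.1615])]
```

```bash
python3 -m handwheel '[[[0.048,0.046,0.05],[0,0,-1.6],1],[[0.048,0.046,0.1],[0,0,-1.6],1],[[0.048,0.046,0.15],[0,0,-1.6],1],[[0.048,0.046,0.2],[0,0,-1.6],1],[[0.048,0.046,0.25],[0,0,-1.6],1],[[0.048,0.046,0.277],[0,0,-1.6],1],[[0.048,0.046,0.277],[0,0,-1.6],1],[[0.048,0.046,0.277],[0,0,-1.6],1],[[0.048,0.046,0.277],[0,0,-1.6],-1],[[0.048,0.046,0.277],[0,0,-1.6],-1],[[0.048,0.046,0.277],[0,0,-1.6],-1],[[0.048,0.046,0.277],[0,0,-1.6],-1],[[0.048,0.046,0.277],[0,0,-1.6],-1],[[0.048,0.046,0.277],[0,0,-1.6],-1],[[0.048,0.046,0.277],[0,0,-1.6],-1]]' 30
```

```text
time_s: 5.18
tool_pos: [0.6241, 0.0772, 0.0257]
tool_rot: [[0.116, 0.993, 0.002], [0.993, -0.116, 0.0], [0.0, 0.002, -1.0]]
wrist_force: [-0.9, -0.1, 6.3]
grip_width: 0.0393
finger_force: 30.3
```

```bash
python3 -m handwheel '[[[0,0,-0.02],[0,0,0],-1],[[0,0,-0.06],[0,0,0],-1],[[0,0,-0.1],[0,0,0],-1],[[0,0,-0.13],[0,0,0],-1],[[0,0,-0.13],[0,0,0],-1]]'
python3 - <<'E'
from h import *
delta([.445,-.316,.0225],-6.8)
c=vision.camera_info('wrist'); im=vision.read_camera('wrist'); cv2.imwrite('pics/w2.png',im[:,:,::-1])
E
```

```text
time_s: 5.8
tool_pos: [0.6258, 0.0773, 0.1586]
tool_rot: [[0.116, 0.993, 0.007], [0.993, -0.116, 0.001], [0.001, 0.007, -1.0]]
wrist_force: [1.1, 0.1, -1.0]
grip_width: 0.0394
finger_force: 30.5
t 5.8 tcp [0.6258 0.0773 0.1586] yaw -6.7 q [  5.  13. 102.  -0.  64.  11.] -> shift mm [-411.9 -134.8  134.5] turn [ 0.42 -0.08  0.12]
```

View pics/w2.png

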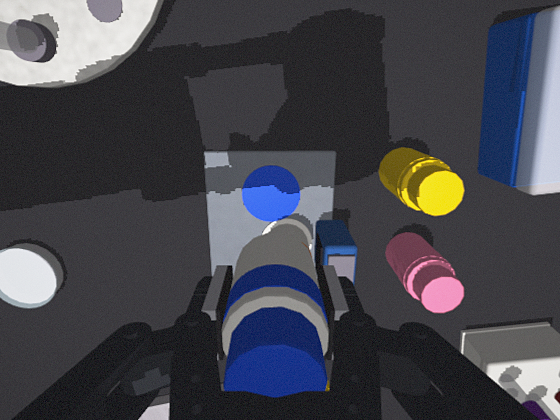

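The blue bottle is held upright, and its empty blue disc shows at (271,193).

```bash
cat >> fit.py <<'E'
def discfit(im,ci,rng,z,guess,rad=60):
    hsv=cv2.cvtColor(im,cv2.COLOR_RGB2HSV); u=proj('w',[*guess,z],ci)
    m=cv2.inRange(hsv,rng[0],rng[1]); w=np.zeros_like(m); cv2.circle(w,tuple(int(q) for q in u),rad,255,-1); m&=w
    c=max(cv2.findContours(m,0,1)[0],key=cv2.contourArea); pts=np.array([onz('w',q[0],z,ci)[:2] for q in c])
    f=least_squares(lambda p:np.hypot(*(pts-p[:2]).T)-p[2],[*pts.mean(0),.026],loss='soft_l1',f_scale=.001)
    return f.x,len(c)
E
python3 - <<'E'
from fit import *
c=vision.camera_info('wrist'); im=vision.read_camera('wrist')
print('blue disc',discfit(im,c,H['blue'],.008,[.623,.076],38))
delta([.445,-.316,.0225],-6.8)
E
```

```text
blue disc (array([0.6234, 0.0754, 0.0256]), 163)
t 5.9 tcp [0.6228 0.0771 0.154 ] yaw -6.7 q [  5.  13. 103.   0.  64.  11.] -> shift mm [-411.1 -130.8  131.6] turn [-0.01  0.    0.11]
```

```bash
python3 -m handwheel '[[[-0.02,-0.006,0],[0,0,0],-1],[[-0.065,-0.021,0],[0,0,0],-1],[[-0.115,-0.037,0],[0,0,0],-1],[[-0.165,-0.053,0],[0,0,0],-1],[[-0.215,-0.069,0],[0,0,0],-1],[[-0.265,-0.085,0],[0,0,0],-1],[[-0.315,-0.1,0],[0,0,0],-1],[[-0.365,-0.116,0],[0,0,0],-1],[[-0.395,-0.126,0.01],[0,0,0],-1],[[-0.411,-0.131,0.04],[0,0,0],-1],[[-0.411,-0.131,0.08],[0,0,0],-1],[[-0.411,-0.131,0.11],[0,0,0],-1],[[-0.411,-0.131,0.125],[0,0,0],-1],[[-0.411,-0.131,0.129],[0,0,0],-1],[[-0.411,-0.131,0.13],[0,0,0],-1],[[-0.411,-0.131,0.131],[0,0,0],-1]]'
```

```text
time_s: 7.9
tool_pos: [0.4463, -0.3165, 0.0246]
tool_rot: [[0.116, 0.993, 0.002], [0.993, -0.116, -0.002], [-0.001, 0.002, -1.0]]
wrist_force: [0.7, 0.2, -0.8]
grip_width: 0.039
finger_force: 30.5
```

```bash
python3 -m handwheel '[[[0,0,0],[0,0,0],-1],[[0,0,0.001],[0,0,0],-1],[[0,0,0.001],[0,0,0],-1]]'
```

```text
time_s: 8.28
tool_pos: [0.4454, -0.3158, 0.0224]
tool_rot: [[0.116, 0.993, 0.0], [0.993, -0.116, -0.0], [-0.0, 0.0, -1.0]]
wrist_force: [0.3, -0.4, -0.7]
grip_width: 0.0396
finger_force: 30.5
```

```bash
python3 -m handwheel '[[[0,0,0.001],[0,0,0],-1],[[0,0,0.001],[0,0,0],-1],[[0,0,0.001],[0,0,0],-1]]'; python3 -m handwheel '[[[0,0,0.001],[0,0,0],-1],[[0,0,0.001],[0,0,0],-1]]'
```

```text
time_s: 8.65
tool_pos: [0.4454, -0.3159, 0.0217]
tool_rot: [[0.116, 0.993, 0.0], [0.993, -0.116, -0.0], [-0.0, 0.0, -1.0]]
wrist_force: [-1.3, 1.8, 5.0]
grip_width: 0.0392
finger_force: 30.8
time_s: 8.9
tool_pos: [0.4454, -0.316, 0.0216]
tool_rot: [[0.116, 0.993, -0.0], [0.993, -0.116, 0.0], [-0.0, -0.0, -1.0]]
wrist_force: [-3.6, 3.6, 11.3]
grip_width: 0.0392
finger_force: 31.7
```

```bash
python3 -m handwheel '[[[0,0,-0.002],[0,0,0],-1],[[0,0,-0.002],[0,0,0],1],[[0,0,-0.002],[0,0,0],1],[[0,0,-0.002],[0,0,0],1],[[0,0,-0.002],[0,0,0],1],[[0,0,-0.02],[0,0,0],1],[[0,0,-0.06],[0,0,0],1],[[0,0,-0.11],[0,0,0],1],[[0,0,-0.16],[0,0,0],1],[[0,0,-0.16],[0,0,0],1]]'
python3 - <<'E'
from fit import *
delta([.6119,-.0175,.024],-6.8)
c=vision.camera_info('wrist'); im=vision.read_camera('wrist'); cv2.imwrite('pics/w3.png',im[:,:,::-1])
np.savez('pics/w3.npz',im=im,**c)
print(capfit(im,c,'w',H['blue'],.005,[.445,-.316])[:2])
E
```

```text
time_s: 10.15
tool_pos: [0.4486, -0.3184, 0.1876]
tool_rot: [[0.116, 0.993, 0.01], [0.993, -0.116, -0.008], [-0.006, 0.011, -1.0]]
wrist_force: [1.0, -0.0, -0.3]
grip_width: 0.0855
finger_force: 0.0
t 10.15 tcp [ 0.4486 -0.3184  0.1876] yaw -6.7 q [-38.   3. 111.   0.  66. -31.] -> shift mm [319.  125.4 162.9] turn [0.61 0.37 0.11]
(array([ 0.446, -0.316]), np.float64(1144.0643260284505))
```

View pics/w3.png

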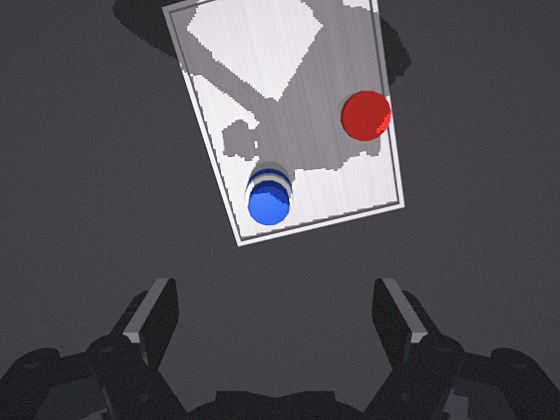

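The blue bottle stands in the tray at (268,205), and the pot at (366,116) has not been disturbed.

Run:
```python
from fit import *
delta([.6119,-.0175,.024],-6.8)
d=np.load('pics/w3.npz');ci={k:d[k] for k in d if k!='im'}
print('pot',onz('w',(366,115),.045,ci))
for q in [(240,244),(403,206),(164,8)]: print(onz('w',q,.012,ci))
```

```text
t 10.2 tcp [ 0.4471 -0.3172  0.1845] yaw -6.7 q [-38.   3. 111.   0.  66. -31.] -> shift mm [317.5 127.8 160.1] turn [0.36 0.22 0.12]
pot [ 0.5307 -0.2629  0.045 ]
[ 0.4084 -0.3784  0.012 ]
[ 0.5728 -0.357   0.012 ]
[ 0.3788 -0.1634  0.012 ]
```

```bash
python3 -m handwheel '[[[0.05,0.02,0],[0,0,0],1],[[0.1,0.041,0],[0,0,0],1],[[0.155,0.063,0],[0,0,0],1],[[0.21,0.086,0],[0,0,0],1],[[0.265,0.108,0],[0,0,0],1],[[0.3165,0.1295,0],[0,0,0],1],[[0.3165,0.1295,0.02],[0,0,0],1],[[0.3165,0.1295,0.065],[0,0,0],1],[[0.3165,0.1295,0.11],[0,0,0],1],[[0.3165,0.1295,0.145],[0,0,0],1],[[0.3165,0.1295,0.158],[0,0,0],1],[[0.3165,0.1295,0.158],[0,0,0],1],[[0.3165,0.1295,0.158],[0,0,0],1]]' && python3 -m handwheel '[[[0,0,0],[0,0,0],-1],[[0,0,0],[0,0,0],-1],[[0,0,0],[0,0,0],-1],[[0,0,0],[0,0,0],-1],[[0,0,0],[0,0,0],-1],[[0,0,0],[0,0,0],-1],[[0,0,0],[0,0,0],-1]]'
```

```text
time_s: 11.82
tool_pos: [0.612, -0.017, 0.0238]
tool_rot: [[0.117, 0.993, 0.003], [0.993, -0.117, -0.0], [0.0, 0.003, -1.0]]
wrist_force: [-0.9, -0.3, 1.0]
grip_width: 0.0856
finger_force: 0.0
time_s: 12.7
tool_pos: [0.6114, -0.0166, 0.0233]
tool_rot: [[0.116, 0.993, 0.001], [0.993, -0.116, -0.0], [0.0, 0.001, -1.0]]
wrist_force: [-0.2, 0.4, 6.1]
grip_width: 0.0392
finger_force: 30.2
```

```bash
python3 -m handwheel '[[[0,0,-0.02],[0,0,0],-1],[[0,0,-0.06],[0,0,0],-1],[[0,0,-0.1],[0,0,0],-1],[[0,0,-0.13],[0,0,0],-1],[[0,0,-0.13],[0,0,0],-1],[[0,0,-0.13],[0,0,0],-1]]'
python3 - <<'E'
from fit import *
c=vision.camera_info('wrist'); im=vision.read_camera('wrist')
cv2.imwrite('pics/w4.png',im[:,:,::-1]);np.savez('pics/w4.npz',im=im,**c)
print('purple disc',discfit(im,c,H['purple'],.008,[.612,-.0175],40))
print('blue disc',discfit(im,c,H['blue'],.008,[.6234,.0754],45))
delta([.430,-.221,.0205],-6.8)
E
```

```text
time_s: 13.45
tool_pos: [0.61, -0.0165, 0.1517]
tool_rot: [[0.116, 0.993, -0.001], [0.993, -0.116, 0.0], [-0.0, -0.001, -1.0]]
wrist_force: [-0.1, 0.1, -1.2]
grip_width: 0.0393
finger_force: 30.5
purple disc (array([ 0.6121, -0.0189,  0.0247]), 161)
blue disc (array([0.6236, 0.0751, 0.0256]), 193)
t 13.5 tcp [ 0.6095 -0.0165  0.1508] yaw -6.7 q [ -4.  12. 105.   0.  64.   3.] -> shift mm [-224.  -154.1  130.7] turn [-0.15  0.01  0.11]
```

View pics/w4.png

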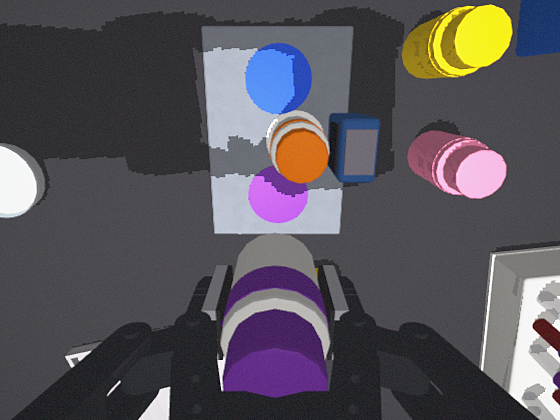

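Purple is held upright. Both discs are free, blue at (278,78) and purple at (278,194), and orange stands untouched at (300,150).

```bash
python3 -m handwheel '[[[-0.02,-0.014,0],[0,0,0],-1],[[-0.06,-0.041,0],[0,0,0],-1],[[-0.1,-0.069,0],[0,0,0],-1],[[-0.14,-0.096,0],[0,0,0],-1],[[-0.18,-0.124,0],[0,0,0],-1],[[-0.21,-0.144,0],[0,0,0],-1],[[-0.224,-0.154,0.02],[0,0,0],-1],[[-0.224,-0.154,0.06],[0,0,0],-1],[[-0.224,-0.154,0.1],[0,0,0],-1],[[-0.224,-0.154,0.12],[0,0,0],-1],[[-0.224,-0.154,0.127],[0,0,0],-1],[[-0.224,-0.154,0.129],[0,0,0],-1],[[-0.224,-0.154,0.129],[0,0,0],-1]]'; python3 -m handwheel '[[[0,0,0.001],[0,0,0],-1],[[0,0,0.001],[0,0,0],-1]]'
```

```text
time_s: 15.12
tool_pos: [0.4322, -0.2215, 0.024]
tool_rot: [[0.117, 0.993, 0.001], [0.993, -0.117, -0.001], [-0.001, 0.001, -1.0]]
wrist_force: [0.8, -0.1, -1.3]
grip_width: 0.0394
finger_force: 30.5
time_s: 15.38
tool_pos: [0.4322, -0.2213, 0.0229]
tool_rot: [[0.116, 0.993, 0.001], [0.993, -0.116, -0.001], [-0.0, 0.001, -1.0]]
wrist_force: [-0.5, 0.0, -1.4]
grip_width: 0.0392
finger_force: 30.5
```

```bash
python3 -m handwheel '[[[0,0,0.001],[0,0,0],-1],[[0,0,0.001],[0,0,0],-1]]'; python3 -m handwheel '[[[0,0,0.001],[0,0,0],-1],[[0,0,0.001],[0,0,0],-1]]'
```

```text
time_s: 15.62
tool_pos: [0.4317, -0.221, 0.0213]
tool_rot: [[0.116, 0.993, -0.0], [0.993, -0.116, 0.0], [0.0, -0.0, -1.0]]
wrist_force: [-0.1, -0.9, -1.6]
grip_width: 0.039
finger_force: 30.5
time_s: 15.88
tool_pos: [0.4316, -0.221, 0.0202]
tool_rot: [[0.116, 0.993, -0.0], [0.993, -0.116, 0.0], [0.0, -0.0, -1.0]]
wrist_force: [0.0, -0.1, -0.8]
grip_width: 0.0394
finger_force: 30.5
```

```bash
python3 -m handwheel '[[[0,0,0.001],[0,0,0],-1],[[0,0,0.001],[0,0,0],-1]]'
```

```text
time_s: 16.12
tool_pos: [0.4318, -0.2212, 0.0193]
tool_rot: [[0.116, 0.993, 0.0], [0.993, -0.116, -0.0], [-0.0, 0.0, -1.0]]
wrist_force: [-0.4, 0.5, 0.3]
grip_width: 0.0395
finger_force: 30.5
```

```bash
python3 -m handwheel '[[[0,0,0],[0,0,0],0.5],[[0,0,0],[0,0,0],0.5],[[0,0,0],[0,0,0],0.5],[[0,0,0],[0,0,0],0.5],[[0,0,-0.02],[0,0,0],0.5],[[0,0,-0.06],[0,0,0],0.6],[[0,0,-0.11],[0,0,0],1],[[0,0,-0.16],[0,0,0],1],[[0,0,-0.21],[0,0,0],1],[[0,0,-0.23],[0,0,0],1],[[0,0,-0.23],[0,0,0],1]]'
python3 - <<'E'
from fit import *
c=vision.camera_info('wrist'); im=vision.read_camera('wrist'); cv2.imwrite('pics/w5.png',im[:,:,::-1])
print(capfit(im,c,'w',H['purple'],.005,[.432,-.221])[:2]); print(capfit(im,c,'w',H['blue'],.005,[.446,-.316])[:2])
d=np.load('pics/w4.npz');ci={k:d[k] for k in d if k!='im'}
print(capfit(d['im'],ci,'w',H['orange'],.008,[.6314,.0277])[:2])
delta([.6314,.0277,.23],83.2)
E
```

```text
time_s: 17.5
tool_pos: [0.4329, -0.2218, 0.2516]
tool_rot: [[0.116, 0.993, 0.004], [0.993, -0.116, -0.002], [-0.002, 0.004, -1.0]]
wrist_force: [0.4, -0.4, 0.5]
grip_width: 0.0849
finger_force: 0.0
(array([ 0.4325, -0.221 ]), np.float64(784.2570749711649))
(array([ 0.4455, -0.316 ]), np.float64(618.2649119569396))
(array([0.6319, 0.0277]), np.float64(1784.2673986928107))
t 17.55 tcp [ 0.4319 -0.2212  0.2495] yaw -6.7 q [-30.  -7. 113.  -0.  73. -23.] -> shift mm [270.5 169.2  19.6] turn [  0.03   0.07 -89.88]
```

```bash
python3 -m handwheel '[[[0.03,0.019,0],[0,0,-10],1],[[0.06,0.038,0],[0,0,-20],1],[[0.09,0.057,0],[0,0,-30],1],[[0.12,0.076,0],[0,0,-40],1],[[0.15,0.095,0],[0,0,-50],1],[[0.18,0.114,0],[0,0,-60],1],[[0.21,0.132,0],[0,0,-70],1],[[0.24,0.15,0.01],[0,0,-80],1],[[0.2705,0.169,0.02],[0,0,-90],1],[[0.2705,0.169,0.02],[0,0,-90],1],[[0.2705,0.169,0.02],[0,0,-90],1]]'
python3 - <<'E'
from fit import *
c=vision.camera_info('wrist'); im=vision.read_camera('wrist'); cv2.imwrite('pics/w6.png',im[:,:,::-1])
g=capfit(im,c,'w',H['orange'],.008,[.6316,.0277])[:2]; print(g)
delta([*g[0],.024],83.2)
E
```

```text
time_s: 18.92
tool_pos: [0.6298, 0.0276, 0.2272]
tool_rot: [[-0.993, 0.117, -0.004], [0.117, 0.993, -0.0], [0.004, -0.001, -1.0]]
wrist_force: [0.1, 0.4, 0.0]
grip_width: 0.0854
finger_force: 0.0
(array([0.6306, 0.0267]), np.float64(908.5763906189926))
t 18.98 tcp [0.6301 0.0273 0.228 ] yaw 83.2 q [  0.  11.  98.  -0.  72. -83.] -> shift mm [ -1.1  -0.4 204. ] turn [-0.04 -0.13  0.03]
```

View pics/w6.png

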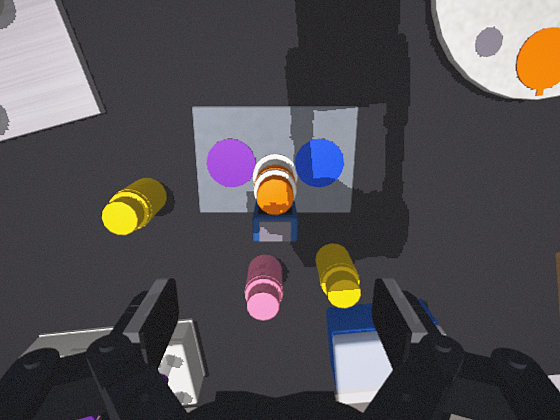

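Orange's cap is at (275,193) and stands in line between the fingers, in front of the reader. Both coloured discs are clear.

```bash
python3 -m handwheel '[[[-0.001,0,0.05],[0,0,0],1],[[-0.001,0,0.1],[0,0,0],1],[[-0.001,0,0.15],[0,0,0],1],[[-0.001,0,0.19],[0,0,0],1],[[-0.001,0,0.203],[0,0,0],1],[[-0.001,0,0.203],[0,0,0],1],[[-0.001,0,0.203],[0,0,0],1],[[-0.001,0,0.203],[0,0,0],-1],[[-0.001,0,0.203],[0,0,0],-1],[[-0.001,0,0.203],[0,0,0],-1],[[-0.001,0,0.203],[0,0,0],-1],[[-0.001,0,0.203],[0,0,0],-1],[[-0.001,0,0.203],[0,0,0],-1],[[-0.001,0,0.203],[0,0,0],-1]]' && python3 -m handwheel '[[[0,0,-0.02],[0,0,0],-1],[[0,0,-0.06],[0,0,0],-1],[[0,0,-0.11],[0,0,0],-1],[[0,0,-0.16],[0,0,0],-1],[[0,0,-0.2],[0,0,0],-1],[[0,0,-0.2],[0,0,0],-1]]'
```

```text
time_s: 20.72
tool_pos: [0.6328, 0.0278, 0.0273]
tool_rot: [[-0.993, 0.116, 0.001], [0.116, 0.993, 0.0], [-0.001, 0.0, -1.0]]
wrist_force: [-1.4, -0.1, 4.9]
grip_width: 0.0392
finger_force: 30.4
time_s: 21.48
tool_pos: [0.6349, 0.0278, 0.2324]
tool_rot: [[-0.993, 0.116, 0.01], [0.116, 0.993, 0.0], [-0.01, 0.001, -1.0]]
wrist_force: [0.6, -0.1, -0.6]
grip_width: 0.0394
finger_force: 30.4
```

```bash
python3 -m handwheel '[[[0.013,0.027,0],[0,0,10],-1],[[0.026,0.054,0],[0,0,20],-1],[[0.039,0.081,0],[0,0,30],-1],[[0.052,0.108,0],[0,0,40],-1],[[0.065,0.135,0],[0,0,50],-1],[[0.078,0.162,0],[0,0,60],-1],[[0.091,0.189,0],[0,0,70],-1],[[0.104,0.216,0],[0,0,80],-1],[[0.114,0.242,0],[0,0,89],-1],[[0.114,0.242,0.02],[0,0,89],-1],[[0.114,0.242,0.03],[0,0,89],-1],[[0.114,0.242,0.03],[0,0,89],-1],[[0.114,0.242,0.03],[0,0,89],-1]]'
python3 - <<'E'
from fit import *
c=vision.camera_info('wrist'); im=vision.read_camera('wrist'); cv2.imwrite('pics/w7.png',im[:,:,::-1])
np.savez('pics/w7.npz',im=im,**c)
g=discfit(im,c,((8,150,60),(20,255,255)),.032,[.548,.282],70); print(g)
delta([.548,.282,.19],-6)
E
```

```text
time_s: 23.1
tool_pos: [0.5473, 0.2806, 0.1961]
tool_rot: [[0.1, 0.995, -0.0], [0.995, -0.1, -0.0], [-0.0, -0.0, -1.0]]
wrist_force: [0.3, 0.0, -0.6]
grip_width: 0.0396
finger_force: 30.4
(array([0.5475, 0.2836, 0.0253]), 163)
t 23.15 tcp [0.5476 0.2808 0.1967] yaw -5.7 q [ 25.  10. 102.  -0.  68.  31.] -> shift mm [1.2 0.3 6.7] turn [ 0.03 -0.01  0.27]
```

View pics/w7.png

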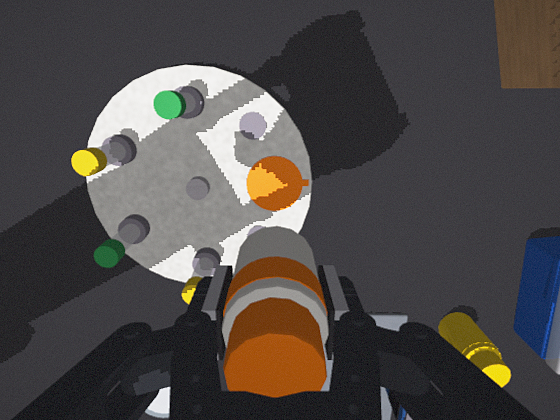

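Seat at (274,183) with its outward notch at (305,182), and the hub at (198,188).

Run:
```python
from fit import *
d=np.load('pics/w7.npz');ci={k:d[k] for k in d if k!='im'};im=d['im']
print('hub',onz('w',(198,187.5),.040,ci),'notch',onz('w',(306,182),.032,ci))
# carousel rim fit from manually seen white edge: threshold white vs black bg
hsv=cv2.cvtColor(im,cv2.COLOR_RGB2HSV); m=((hsv[:,:,2]>110)&(hsv[:,:,1]<60)).astype(np.uint8)
rays=[]
h=np.array([.479,.287])
for a in np.arange(0,360,2):
    # outermost white/grey->black crossing
    rs=np.arange(.09,.118,.0005); v=[]
    for r in rs:
        u=proj('w',[h[0]+r*np.cos(np.radians(a)),h[1]+r*np.sin(np.radians(a)),.03],ci)
        v.append(float(cv2.getRectSubPix(im[:,:,1].copy(),(1,1),tuple(map(float,u)))[0,0]) if 0<u[0]<559 and 0<u[1]<260 else np.nan)
    v=np.array(v)
    if np.isnan(v).any() or v[0]<95: continue
    g=np.diff(v); i=g.argmin()
    if g[i]<-15: rays.append(h+rs[i]*np.array([np.cos(np.radians(a)),np.sin(np.radians(a))]))
pts=np.array(rays); f=least_squares(lambda p:np.hypot(*(pts-p[:2]).T)-p[2],[*h,.105],loss='soft_l1',f_scale=.001); print('carousel',f.x,len(pts))
s,n=discfit(im,ci,((8,150,60),(20,255,255)),.032,[.548,.282],45); print(s)
v=s[:2]-f.x[:2]; print(np.hypot(*v),np.degrees(np.arctan2(v[1],v[0])))
from fit import *
P=[.5465,.2835]
g=capfit
delta([s[0],s[1],.19],np.degrees(np.arctan2(v[1],v[0])))
```

```text
hub [0.4791 0.289  0.04  ] notch [0.5766 0.2824 0.032 ]
carousel [0.4777 0.2876 0.1038] 105
[0.5475 0.2836 0.0253]
0.06999865453359558 -3.3418966891570117
t 23.15 tcp [0.5476 0.2808 0.1967] yaw -5.7 q [ 25.  10. 102.  -0.  68.  31.] -> shift mm [ 2.8 -0.3  6.7] turn [ 0.03 -0.01 -2.39]
```

```bash
python3 -m handwheel '[[[0.003,0,0.01],[0,0,-1.7],-1],[[0.003,0,0.04],[0,0,-1.7],-1],[[0.003,0,0.08],[0,0,-1.7],-1],[[0.003,0,0.115],[0,0,-1.7],-1],[[0.003,0,0.13],[0,0,-1.7],-1],[[0.003,0,0.137],[0,0,-1.7],-1],[[0.003,0,0.14],[0,0,-1.7],-1],[[0.003,0,0.14],[0,0,-1.7],-1],[[0.003,0,0.14],[0,0,-1.7],-1]]'; python3 -m handwheel '[[[0,0,0.001],[0,0,0],-1],[[0,0,0.001],[0,0,0],-1]]'; python3 -m handwheel '[[[0,0,0.001],[0,0,0],-1],[[0,0,0.001],[0,0,0],-1]]'
python3 - <<'E'
from fit import *
delta([.5475,.2836,.05],-4)
E
```

```text
time_s: 24.28
tool_pos: [0.5481, 0.2848, 0.0575]
tool_rot: [[0.069, 0.998, 0.002], [0.998, -0.069, 0.001], [0.001, 0.002, -1.0]]
wrist_force: [0.5, -0.5, -1.6]
grip_width: 0.0393
finger_force: 30.4
time_s: 24.52
tool_pos: [0.5474, 0.2844, 0.0555]
tool_rot: [[0.07, 0.998, 0.0], [0.998, -0.07, 0.0], [0.0, 0.0, -1.0]]
wrist_force: [0.6, 0.1, -0.6]
grip_width: 0.0392
finger_force: 30.4
time_s: 24.78
tool_pos: [0.5472, 0.2843, 0.0541]
tool_rot: [[0.07, 0.998, -0.0], [0.998, -0.07, -0.0], [-0.0, -0.0, -1.0]]
wrist_force: [-0.1, 0.6, -0.9]
grip_width: 0.0391
finger_force: 30.4
t 24.77 tcp [0.5472 0.2843 0.0541] yaw -4.0 q [ 25.  18. 108.   0.  54.  29.] -> shift mm [-0.7  0.4  4.1] turn [-0.02  0.01  0.01]
```

```bash
python3 -m handwheel '[[[-0.0005,0,0.002],[0,0,0],-1],[[-0.0005,0,0.002],[0,0,0],-1]]'; python3 -m handwheel '[[[0,0,0.001],[0,0,0],-1],[[0,0,0.001],[0,0,0],-1]]'; python3 -m handwheel '[[[0,0,0.001],[0,0,0],-1],[[0,0,0.001],[0,0,0],-1]]'
```

```text
time_s: 25.02
tool_pos: [0.547, 0.2837, 0.052]
tool_rot: [[0.07, 0.998, -0.001], [0.998, -0.07, -0.0], [-0.0, -0.001, -1.0]]
wrist_force: [0.5, -0.1, -1.3]
grip_width: 0.0393
finger_force: 30.4
time_s: 25.28
tool_pos: [0.5473, 0.2839, 0.0513]
tool_rot: [[0.07, 0.998, 0.0], [0.998, -0.07, 0.0], [0.0, 0.0, -1.0]]
wrist_force: [0.8, 0.6, -0.9]
grip_width: 0.0394
finger_force: 30.6
time_s: 25.52
tool_pos: [0.5475, 0.2842, 0.0513]
tool_rot: [[0.069, 0.998, 0.001], [0.998, -0.069, 0.001], [0.001, 0.0, -1.0]]
wrist_force: [-2.5, 0.8, 4.9]
grip_width: 0.0392
finger_force: 31.0
```

```bash
python3 -m handwheel '[[[0,0,-0.001],[0,0,0],-1],[[0,0,-0.001],[0,0,0],0.4],[[0,0,-0.001],[0,0,0],0.4],[[0,0,-0.001],[0,0,0],0.4],[[0,0,-0.001],[0,0,0],0.4],[[0,0,-0.015],[0,0,0],0.4],[[0,0,-0.05],[0,0,0],0.4],[[0,0,-0.1],[0,0,0],0.4],[[0,0,-0.15],[0,0,0],1],[[0,0,-0.2],[0,0,0],1],[[0,0,-0.2],[0,0,0],1],[[0,0,-0.2],[0,0,0],1]]'
python3 - <<'E'
from fit import *
c=vision.camera_info('wrist'); im=vision.read_camera('wrist'); cv2.imwrite('pics/w8.png',im[:,:,::-1])
np.savez('pics/w8.npz',im=im,**c)
g=capfit(im,c,'w',H['orange'],.032,[.5475,.2836])[:2]; print('bottle',g)
m=cv2.inRange(cv2.cvtColor(im,cv2.COLOR_RGB2HSV),*H['orange'])
print('hub px pred',proj('w',[.4785,.2885,.04],c),'seat pred',proj('w',[.5475,.2836,.032],c))
delta([.445,-.316,.23],-6.8)
E
```

```text
time_s: 27.02
tool_pos: [0.5472, 0.2838, 0.251]
tool_rot: [[0.069, 0.998, 0.001], [0.998, -0.069, 0.0], [0.0, 0.001, -1.0]]
wrist_force: [0.4, 0.1, -1.8]
grip_width: 0.086
finger_force: 0.0
bottle (array([0.5475, 0.2861]), np.float64(896.3428127643214))
hub px pred [208.8601 175.2473] seat pred [274.6624 173.6401]
t 27.07 tcp [0.5465 0.2835 0.2495] yaw -4.0 q [25.  8. 98.  0. 74. 29.] -> shift mm [-605.1  -59.6   20. ] turn [-0.08  0.04  2.81]
```

View pics/w8.png

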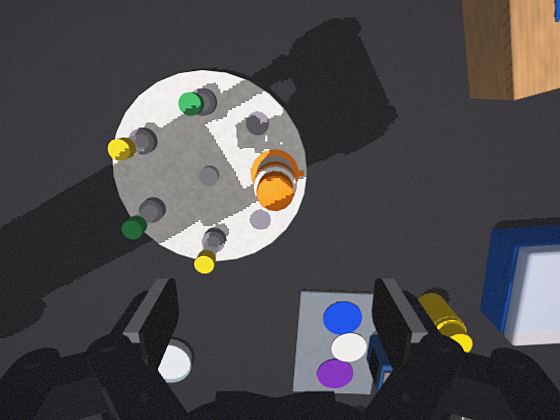

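Orange stands upright on the seat, with its cap near (275,190). The carousel tubes and hub are where they were, with the hub at (208,175) as predicted. I'll check the centring with an overlay.

Run:
```python
from fit import *
d=np.load('pics/w8.npz');ci={k:d[k] for k in d if k!='im'};im=d['im']
S=6; r0,c0=130,230
o=cv2.resize(im[r0:230,c0:330],None,fx=S,fy=S,interpolation=cv2.INTER_CUBIC)[:,:,::-1].copy()
def circ(x,y,z,r,col):
    t=np.linspace(0,2*np.pi,60); P=np.array([proj('w',[x+r*np.cos(a),y+r*np.sin(a),z],ci) for a in t])
    cv2.polylines(o,[np.int32((P-[c0,r0]+.5)*S)],True,col,1)
circ(.5475,.2836,.110,.0165,(255,255,255)); circ(.5475,.2861,.110,.0165,(0,255,0))
circ(.5475,.2836,.032,.026,(255,0,0)); circ(.5475,.2836,.090,.02,(255,255,255)); circ(.5475,.2861,.090,.02,(0,255,0))
cv2.imwrite('pics/w8o.png',o)
```

```text
(no output)
```

View pics/w8o.png

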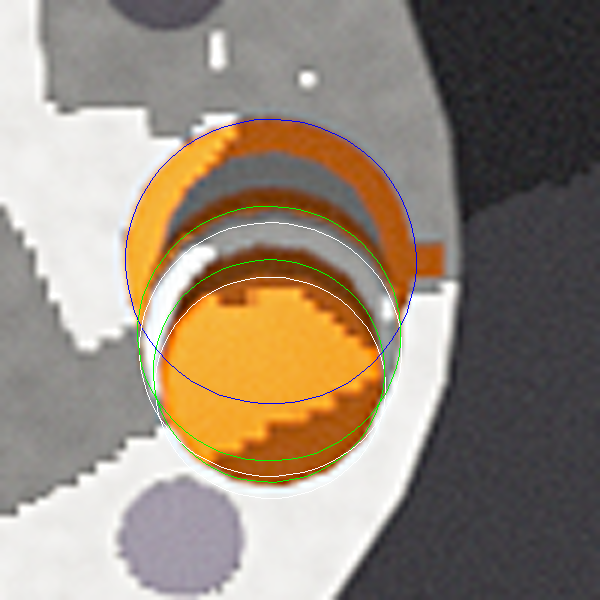

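The bottle is centred on the seat to within about 1 mm, and the carousel has not turned. Next is blue.

```bash
python3 -m handwheel '[[[-0.05,-0.005,0],[0,0,0],1],[[-0.105,-0.01,0],[0,0,2.8],1],[[-0.16,-0.016,0],[0,0,2.8],1],[[-0.215,-0.021,0],[0,0,2.8],1],[[-0.27,-0.027,0],[0,0,2.8],1],[[-0.325,-0.032,0],[0,0,2.8],1],[[-0.38,-0.037,0],[0,0,2.8],1],[[-0.435,-0.043,0],[0,0,2.8],1],[[-0.49,-0.048,0],[0,0,2.8],1],[[-0.545,-0.054,0],[0,0,2.8],1],[[-0.59,-0.058,0],[0,0,2.8],1],[[-0.605,-0.06,0.03],[0,0,2.8],1],[[-0.605,-0.06,0.07],[0,0,2.8],1],[[-0.605,-0.06,0.07],[0,0,2.8],1],[[-0.605,-0.06,0.07],[0,0,2.8],1],[[-0.605,-0.06,0.07],[0,0,2.8],1]]'
python3 - <<'E'
from fit import *
vision.read_camera('top')
c=vision.camera_info('wrist'); im=vision.read_camera('wrist')
g=capfit(im,c,'w',H['blue'],.005,[.4455,-.316])[:2]; print(g)
delta([.4455,-.316,.0217],-6.8)
E
```

```text
time_s: 29.08
tool_pos: [0.4465, -0.3159, 0.1821]
tool_rot: [[0.118, 0.993, 0.002], [0.993, -0.118, -0.002], [-0.002, 0.002, -1.0]]
wrist_force: [-0.9, -0.7, 0.8]
grip_width: 0.0858
finger_force: 0.0
(array([ 0.446 , -0.3165]), np.float64(1192.0419823144944))
t 29.18 tcp [ 0.4464 -0.3159  0.1821] yaw -6.8 q [-38.   3. 111.  -0.  66. -31.] -> shift mm [  0.   -1.3 160.4] turn [0.15 0.09 0.05]
```

```bash
python3 -m handwheel '[[[0,-0.0005,0.05],[0,0,0],1],[[0,-0.0005,0.1],[0,0,0],1],[[0,-0.0005,0.14],[0,0,0],1],[[0,-0.0005,0.158],[0,0,0],1],[[0,-0.0005,0.158],[0,0,0],1],[[0,-0.0005,0.158],[0,0,0],1],[[0,-0.0005,0.158],[0,0,0],-1],[[0,-0.0005,0.158],[0,0,0],-1],[[0,-0.0005,0.158],[0,0,0],-1],[[0,-0.0005,0.158],[0,0,0],-1],[[0,-0.0005,0.158],[0,0,0],-1],[[0,-0.0005,0.158],[0,0,0],-1],[[0,-0.0005,0.158],[0,0,0],-1]]' && python3 -m handwheel '[[[0,0,-0.02],[0,0,0],-1],[[0,0,-0.06],[0,0,0],-1],[[0,0,-0.1],[0,0,0],-1],[[0,0,-0.13],[0,0,0],-1],[[0,0,-0.13],[0,0,0],-1],[[0,0,-0.13],[0,0,0],-1]]'
python3 - <<'E'
from fit import *
delta([.6235,.0753,.0247],-6.8)
vision.read_camera('top')
delta([.6235,.0753,.0247],-6.8)
E
```

```text
time_s: 30.8
tool_pos: [0.4455, -0.3159, 0.0232]
tool_rot: [[0.118, 0.993, 0.001], [0.993, -0.118, -0.001], [-0.001, 0.001, -1.0]]
wrist_force: [-0.7, 1.3, 5.4]
grip_width: 0.0393
finger_force: 30.2
time_s: 31.55
tool_pos: [0.444, -0.3148, 0.1509]
tool_rot: [[0.118, 0.993, -0.002], [0.993, -0.118, 0.001], [0.001, -0.002, -1.0]]
wrist_force: [-0.0, 0.7, -0.7]
grip_width: 0.039
finger_force: 30.5
t 31.55 tcp [ 0.444  -0.3148  0.1509] yaw -6.8 q [-38.   5. 113.  -0.  63. -31.] -> shift mm [408.4 132.4 126.4] turn [-0.1  -0.06  0.02]
t 31.6 tcp [ 0.4437 -0.3145  0.1502] yaw -6.8 q [-38.   5. 113.   0.  63. -31.] -> shift mm [408.1 132.9 125.9] turn [-0.17 -0.1   0.01]
```

```bash
python3 -m handwheel '[[[0.02,0.006,0],[0,0,0],-1],[[0.065,0.021,0],[0,0,0],-1],[[0.115,0.037,0],[0,0,0],-1],[[0.165,0.053,0],[0,0,0],-1],[[0.215,0.069,0],[0,0,0],-1],[[0.265,0.085,0],[0,0,0],-1],[[0.315,0.102,0],[0,0,0],-1],[[0.365,0.119,0],[0,0,0],-1],[[0.395,0.128,0],[0,0,0],-1],[[0.4085,0.132,0.02],[0,0,0],-1],[[0.4085,0.132,0.06],[0,0,0],-1],[[0.4085,0.132,0.09],[0,0,0],-1],[[0.4085,0.132,0.1],[0,0,0],-1],[[0.4085,0.132,0.1],[0,0,0],-1],[[0.4085,0.132,0.1],[0,0,0],-1],[[0.4085,0.132,0.1],[0,0,0],-1]]'
python3 - <<'E'
from fit import *
delta([.6235,.0753,.0247],-6.8)
c=vision.camera_info('wrist'); im=vision.read_camera('wrist'); cv2.imwrite('pics/w9.png',im[:,:,::-1])
delta([.6235,.0753,.0247],-6.8)
E
```

```text
time_s: 33.6
tool_pos: [0.6255, 0.0746, 0.054]
tool_rot: [[0.118, 0.993, 0.003], [0.993, -0.118, 0.0], [0.001, 0.003, -1.0]]
wrist_force: [-0.0, 0.9, -0.9]
grip_width: 0.0394
finger_force: 30.5
t 33.6 tcp [0.6255 0.0746 0.054 ] yaw -6.8 q [  5.  19. 106.   0.  54.  11.] -> shift mm [ 0.5 -2.2 29.3] turn [ 0.17 -0.04 -0.  ]
t 33.65 tcp [0.6254 0.0746 0.0539] yaw -6.8 q [  5.  19. 106.   0.  54.  11.] -> shift mm [ 0.5 -2.  29.2] turn [ 0.15 -0.03  0.  ]
```

```bash
python3 -m handwheel '[[[0.0005,-0.001,0.01],[0,0,0],-1],[[0.0005,-0.001,0.02],[0,0,0],-1],[[0.0005,-0.001,0.024],[0,0,0],-1],[[0.0005,-0.001,0.026],[0,0,0],-1],[[0.0005,-0.001,0.026],[0,0,0],-1]]'; python3 -m handwheel '[[[0,0,0.001],[0,0,0],-1],[[0,0,0.001],[0,0,0],-1]]';python3 -m handwheel '[[[0,0,0.001],[0,0,0],-1],[[0,0,0.001],[0,0,0],-1]]'
```

```text
time_s: 34.28
tool_pos: [0.6228, 0.0752, 0.0273]
tool_rot: [[0.118, 0.993, -0.001], [0.993, -0.118, -0.0], [-0.0, -0.001, -1.0]]
wrist_force: [-4.6, -0.2, 8.7]
grip_width: 0.039
finger_force: 31.4
time_s: 34.52
tool_pos: [0.6228, 0.0752, 0.0272]
tool_rot: [[0.118, 0.993, -0.002], [0.993, -0.118, -0.0], [-0.0, -0.002, -1.0]]
wrist_force: [-7.0, -0.7, 13.4]
grip_width: 0.0394
finger_force: 31.9
time_s: 34.78
tool_pos: [0.6228, 0.0752, 0.0272]
tool_rot: [[0.118, 0.993, -0.002], [0.993, -0.118, -0.0], [-0.0, -0.002, -1.0]]
wrist_force: [-10.5, -1.5, 19.2]
grip_width: 0.0394
finger_force: 32.5
```

```bash
python3 -m handwheel '[[[0,0,-0.003],[0,0,0],-1],[[0,0,-0.003],[0,0,0],-1]]'; python3 -m handwheel '[[[0,0,0],[0,0,0],0.4],[[0,0,0],[0,0,0],0.4],[[0,0,0],[0,0,0],0.4],[[0,0,0],[0,0,0],0.4],[[0,0,-0.02],[0,0,0],0.4],[[0,0,-0.06],[0,0,0],0.4],[[0,0,-0.11],[0,0,0],1],[[0,0,-0.16],[0,0,0],1],[[0,0,-0.2],[0,0,0],1],[[0,0,-0.2],[0,0,0],1],[[0,0,-0.2],[0,0,0],1],[[0,0,-0.2],[0,0,0],1]]'
python3 - <<'E'
from fit import *
c=vision.camera_info('wrist'); im=vision.read_camera('wrist'); cv2.imwrite('pics/w10.png',im[:,:,::-1])
np.savez('pics/w10.npz',im=im,**c)
print('blue',capfit(im,c,'w',H['blue'],.008,[.6235,.0753])[:2])
print('purple disc',discfit(im,c,H['purple'],.008,[.6122,-.018],40))
delta([.4325,-.221,.1],-6.8)
S=5; r0,c0=70,220
o=cv2.resize(im[r0:190,c0:370],None,fx=S,fy=S,interpolation=cv2.INTER_CUBIC)[:,:,::-1].copy()
def circ(x,y,z,r,col):
    t=np.linspace(0,2*np.pi,60); P=np.array([proj('w',[x+r*np.cos(a),y+r*np.sin(a),z],c) for a in t])
    cv2.polylines(o,[np.int32((P-[c0,r0]+.5)*S)],True,col,1)
circ(.6235,.0753,.086,.0165,(255,255,255)); circ(.6235,.0753,.008,.026,(0,255,0)); circ(.6122,-.0182,.008,.026,(0,255,0))
cv2.imwrite('pics/w10o.png',o)
E
```

```text
time_s: 35.02
tool_pos: [0.6235, 0.0753, 0.0273]
tool_rot: [[0.118, 0.993, 0.001], [0.993, -0.118, 0.0], [0.0, 0.001, -1.0]]
wrist_force: [-1.3, -0.0, 2.6]
grip_width: 0.0397
finger_force: 30.9
time_s: 36.52
tool_pos: [0.6221, 0.0751, 0.2257]
tool_rot: [[0.118, 0.993, -0.003], [0.993, -0.118, -0.0], [-0.001, -0.003, -1.0]]
wrist_force: [-0.7, 0.8, -0.4]
grip_width: 0.0855
finger_force: 0.0
blue (array([0.6235, 0.0743]), np.float64(853.7471357170318))
purple disc (array([ 0.6125, -0.0181,  0.0252]), 118)
t 36.58 tcp [0.6221 0.0751 0.2255] yaw -6.8 q [ 5. 10. 98. -0. 72. 11.] -> shift mm [-316.4 -152.9  126.2] turn [-0.18  0.04  0.01]
```

View pics/w10o.png

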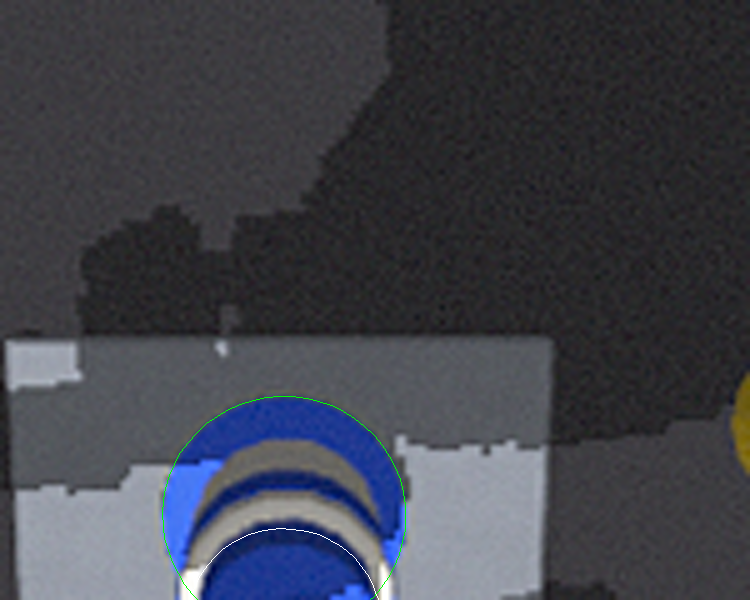

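The crop cuts off the cap. I'll check the blue centring against the full bottle outline.

Run:
```python
from fit import *
d=np.load('pics/w10.npz');c={k:d[k] for k in d if k!='im'};im=d['im']
S=6; r0,c0=140,225
o=cv2.resize(im[r0:r0+100,c0:c0+100],None,fx=S,fy=S,interpolation=cv2.INTER_CUBIC)[:,:,::-1].copy()
o=np.clip(o.astype(float)*1.6,0,255).astype(np.uint8)
def circ(x,y,z,r,col):
    t=np.linspace(0,2*np.pi,90); P=np.array([proj('w',[x+r*np.cos(a),y+r*np.sin(a),z],c) for a in t])
    cv2.polylines(o,[np.int32((P-[c0,r0]+.5)*S)],True,col,1)
x,y=.6235,.0743
circ(.6235,.0753,.008,.026,(0,255,0))
circ(x,y,.086,.0165,(255,255,255)); circ(x,y,.066,.02,(0,255,255)); circ(x,y,.008,.02,(0,0,255))
cv2.imwrite('pics/w10p.png',o)
```

```text
(no output)
```

View pics/w10p.png

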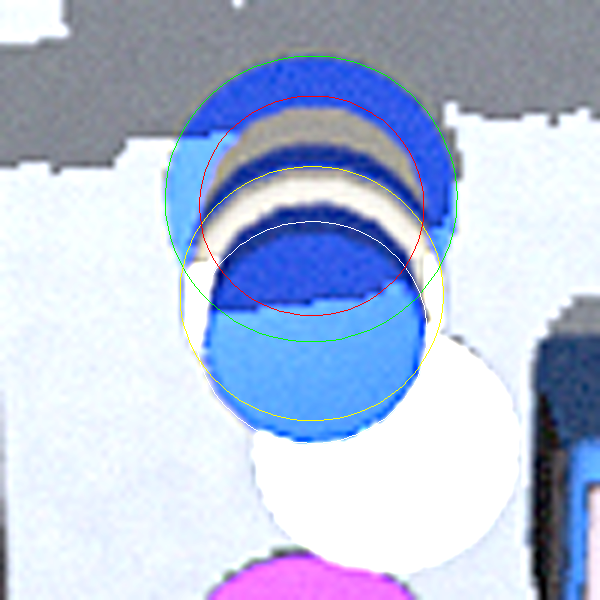

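Blue is 1 mm from its disc centre. Orange rechecks at about 2 mm from its seat centre, well inside the 6 mm margin, so I'll leave it. Purple is next.

```bash
python3 -m handwheel '[[[-0.045,-0.022,0],[0,0,0],1],[[-0.09,-0.044,0],[0,0,0],1],[[-0.14,-0.068,0],[0,0,0],1],[[-0.19,-0.093,0],[0,0,0],1],[[-0.24,-0.117,0],[0,0,0],1],[[-0.29,-0.141,0],[0,0,0],1],[[-0.3165,-0.154,0],[0,0,0],1],[[-0.3165,-0.154,0.05],[0,0,0],1],[[-0.3165,-0.154,0.06],[0,0,0],1],[[-0.3165,-0.154,0.06],[0,0,0],1],[[-0.3165,-0.154,0.06],[0,0,0],1],[[-0.3165,-0.154,0.06],[0,0,0],1]]'
python3 - <<'E'
from fit import *
vision.read_camera('top')
c=vision.camera_info('wrist'); im=vision.read_camera('wrist')
g=capfit(im,c,'w',H['purple'],.005,[.4325,-.221])[:2]; print(g)
delta([.4325,-.221,.0205],-6.8)
E
```

```text
time_s: 38.08
tool_pos: [0.4342, -0.2211, 0.1689]
tool_rot: [[0.117, 0.993, 0.002], [0.993, -0.117, -0.001], [-0.001, 0.002, -1.0]]
wrist_force: [0.5, 0.0, 0.1]
grip_width: 0.0856
finger_force: 0.0
(array([ 0.4325, -0.221 ]), np.float64(1091.3059023452518))
t 38.17 tcp [ 0.4338 -0.221   0.1685] yaw -6.8 q [-30.  -3. 118.   0.  64. -23.] -> shift mm [ -0.   -1.6 147.9] turn [0.11 0.05 0.05]
```

```bash
python3 -m handwheel '[[[0,-0.001,0.05],[0,0,0],1],[[0,-0.001,0.1],[0,0,0],1],[[0,-0.001,0.135],[0,0,0],1],[[0,-0.001,0.147],[0,0,0],1],[[0,-0.001,0.147],[0,0,0],1],[[0,-0.001,0.147],[0,0,0],1],[[0,-0.001,0.147],[0,0,0],-1],[[0,-0.001,0.147],[0,0,0],-1],[[0,-0.001,0.147],[0,0,0],-1],[[0,-0.001,0.147],[0,0,0],-1],[[0,-0.001,0.147],[0,0,0],-1],[[0,-0.001,0.147],[0,0,0],-1],[[0,-0.001,0.147],[0,0,0],-1]]' && python3 -m handwheel '[[[0,0,-0.02],[0,0,0],-1],[[0,0,-0.06],[0,0,0],-1],[[0,0,-0.1],[0,0,0],-1],[[0,0,-0.13],[0,0,0],-1],[[0,0,-0.13],[0,0,0],-1],[[0,0,-0.13],[0,0,0],-1]]'
python3 - <<'E'
from fit import *
vision.read_camera('top')
delta([.6123,-.0182,.0247],-6.8)
E
```

```text
time_s: 39.8
tool_pos: [0.4324, -0.2211, 0.021]
tool_rot: [[0.118, 0.993, 0.001], [0.993, -0.118, -0.0], [-0.0, 0.001, -1.0]]
wrist_force: [-0.8, 1.0, 6.1]
grip_width: 0.0388
finger_force: 30.0
time_s: 40.55
tool_pos: [0.4311, -0.2203, 0.149]
tool_rot: [[0.118, 0.993, -0.002], [0.993, -0.118, 0.001], [0.001, -0.002, -1.0]]
wrist_force: [-0.2, -0.6, -1.0]
grip_width: 0.0395
finger_force: 30.4
t 40.6 tcp [ 0.4307 -0.22    0.1484] yaw -6.8 q [-30.  -2. 120.  -0.  62. -23.] -> shift mm [221.7 156.8 123.5] turn [-0.17 -0.07  0.02]
```

```bash
python3 -m handwheel '[[[0.02,0.014,0],[0,0,0],-1],[[0.06,0.042,0],[0,0,0],-1],[[0.1,0.07,0],[0,0,0],-1],[[0.14,0.098,0],[0,0,0],-1],[[0.18,0.126,0],[0,0,0],-1],[[0.21,0.147,0],[0,0,0],-1],[[0.2225,0.156,0],[0,0,0],-1],[[0.2225,0.156,0.03],[0,0,0],-1],[[0.2225,0.156,0.07],[0,0,0],-1],[[0.2225,0.156,0.096],[0,0,0],-1],[[0.2225,0.156,0.096],[0,0,0],-1],[[0.2225,0.156,0.096],[0,0,0],-1],[[0.2225,0.156,0.096],[0,0,0],-1]]'
python3 - <<'E'
from fit import *
vision.read_camera('top')
delta([.6123,-.0182,.0247],-6.8)
E
```

```text
time_s: 42.22
tool_pos: [0.6145, -0.0186, 0.056]
tool_rot: [[0.118, 0.993, 0.003], [0.993, -0.118, -0.0], [0.0, 0.003, -1.0]]
wrist_force: [-0.4, -0.9, -0.8]
grip_width: 0.0394
finger_force: 30.5
t 42.27 tcp [ 0.6144 -0.0185  0.056 ] yaw -6.8 q [ -4.  18. 108.  -0.  54.   3.] -> shift mm [ 0.  -2.3 31.3] turn [ 0.17 -0.01  0.01]
```

```bash
python3 -m handwheel '[[[0.0005,-0.001,0.01],[0,0,0],-1],[[0.0005,-0.001,0.02],[0,0,0],-1],[[0.0005,-0.001,0.025],[0,0,0],-1],[[0.0005,-0.001,0.027],[0,0,0],-1],[[0.0005,-0.001,0.027],[0,0,0],-1]]'; python3 -m handwheel '[[[0,0,0.001],[0,0,0],-1],[[0,0,0.001],[0,0,0],-1]]'
```

```text
time_s: 42.9
tool_pos: [0.6121, -0.0176, 0.027]
tool_rot: [[0.118, 0.993, -0.0], [0.993, -0.118, 0.0], [-0.0, -0.0, -1.0]]
wrist_force: [-0.1, -0.0, -0.7]
grip_width: 0.0392
finger_force: 30.5
time_s: 43.15
tool_pos: [0.6124, -0.0176, 0.0265]
tool_rot: [[0.118, 0.993, 0.0], [0.993, -0.118, -0.0], [0.0, 0.0, -1.0]]
wrist_force: [0.1, 0.2, -1.0]
grip_width: 0.0395
finger_force: 30.5
```

```bash
python3 -m handwheel '[[[-0.0003,0,0.001],[0,0,0],-1],[[-0.0003,0,0.001],[0,0,0],-1]]'; python3 -m handwheel '[[[0,0,0.001],[0,0,0],-1],[[0,0,0.001],[0,0,0],-1]]'
```

```text
time_s: 43.4
tool_pos: [0.6121, -0.0179, 0.0253]
tool_rot: [[0.118, 0.993, -0.0], [0.993, -0.118, 0.0], [0.0, -0.0, -1.0]]
wrist_force: [0.2, 0.3, -0.3]
grip_width: 0.0392
finger_force: 30.5
time_s: 43.65
tool_pos: [0.6122, -0.0179, 0.0251]
tool_rot: [[0.118, 0.993, -0.0], [0.993, -0.118, -0.0], [-0.0, -0.0, -1.0]]
wrist_force: [-2.7, 0.6, 4.6]
grip_width: 0.04
finger_force: 31.0
```

Contact. Release, rise and check.

```bash
python3 -m handwheel '[[[0,0,-0.001],[0,0,0],-1],[[0,0,-0.001],[0,0,0],0.4],[[0,0,-0.001],[0,0,0],0.4],[[0,0,-0.001],[0,0,0],0.4],[[0,0,-0.001],[0,0,0],0.4],[[0,0,-0.02],[0,0,0],0.4],[[0,0,-0.06],[0,0,0],0.4],[[0,0,-0.11],[0,0,0],1],[[0,0,-0.16],[0,0,0],1],[[0,0,-0.21],[0,0,0],1],[[0.06,0,-0.26],[0,0,0],1],[[0.06,0,-0.26],[0,0,0],1],[[0.06,0,-0.26],[0,0,0],1],[[0.06,0,-0.26],[0,0,0],1]]'
python3 - <<'E'
from fit import *
c=vision.camera_info('wrist'); im=vision.read_camera('wrist'); cv2.imwrite('pics/w11.png',im[:,:,::-1])
print('purple',capfit(im,c,'w',H['purple'],.008,[.6122,-.018])[:2]); print('blue',capfit(im,c,'w',H['blue'],.008,[.6235,.0753])[:2])
cv2.imwrite('pics/top9.png',vision.read_camera('top')[:,:,::-1])
s=sensors.observe();print(s['time_s'],s['tool_pos'])
a=cv2.imread('pics/w11.png');cv2.imwrite('pics/fin.png',np.hstack([cv2.resize(a,(400,300)),cv2.resize(cv2.imread('pics/top9.png'),(400,300))]))
E
```

```text
time_s: 45.4
tool_pos: [0.6181, 0.0409, 0.2824]
tool_rot: [[0.118, 0.993, -0.003], [0.993, -0.118, -0.001], [-0.001, -0.003, -1.0]]
wrist_force: [-0.3, -0.3, -0.0]
grip_width: 0.0855
finger_force: 0.0
purple (array([ 0.6127, -0.019 ]), np.float64(522.2155647827759))
blue (array([0.624 , 0.0733]), np.float64(480.7073325643983))
45.5 [0.6181 0.0407 0.282 ]
```

View pics/fin.png

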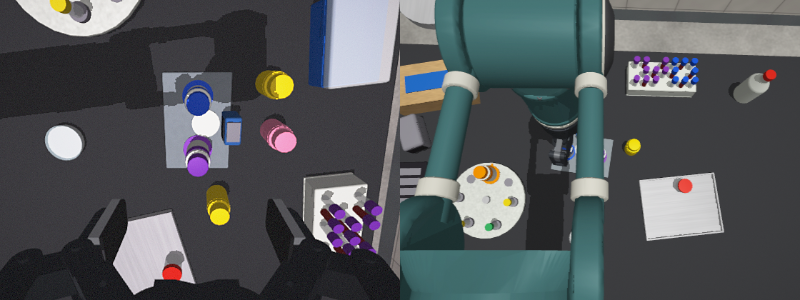

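Blue and purple stand on their own discs at (198,97) and (198,160) in the left half. Orange is on its seat at (487,172) in the right half, and the pot has not moved at (685,186).

```bash
python3 -c "
from cell import manip; print(manip.job_done())"
```

```text
the job is handed in; nothing more can be done
None
```

I handed the job in at about 45 s of simulated time: orange stands on its carousel seat (about 2 mm off centre), blue and purple are back on their own discs (about 1–2 mm off centre), the carousel did not visibly turn, and the pot was not moved.

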